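Click the candle box lid shut all round

TASK

The spare candles are back in the glass box and its lid is on, but the four blue rim sections along the lid's sides still stand up, so the damp would get in. With the fingertips press each section down until it clicks, so that all four lie flat and stay shut. Do not pick the box up or push it about, and leave the other things standing where they are.

Things in the scene. Friction and masses are not known exactly. Their poses are not given: they have to be found in the camera images.
- candle_box: glass storage box with clip-on lid, loose on the worktop, about 1.1 kg. Origin: centre of its underside; z up, x away from the robot, turned up to 40 degrees either way. Lid 135 mm (box x) by 175 mm (box y). Its frosted centre panel (top 68 to 70 mm up) and frosted corners (top 73 mm) are fixed; along each side between the corners lies one hinged blue rim section.
- rim_front (a joint): angle (rad) of the blue rim section on the long side nearest the robot, the box's -x side, 112 mm long: 0 = flat and shut; more = outer edge raised (0.4 to 0.75 at the start). Moves lightly and stays put down to about 0.3, then its bead rides over a springy lip (about 8 to 12 N pressed down at the pad), snaps to 0 at about 0.15 and stays; released earlier it springs back.
- rim_front_pad (a point): top of the rolled edge of the front rim section, mid-length: the place to press; moves with the section. 20 mm outward of its hinge line, which lies 70 mm up and 40 mm from the box centre. When shut, 73.5 mm above the worktop. The section is 28 mm wide from hinge to outer edge, plus a 6 mm pull tab.
- rim_back (a joint): angle (rad) of the blue rim section on the long side farthest from the robot, the box's +x side, 112 mm long: 0 = flat and shut; more = outer edge raised (0.4 to 0.75 at the start). Moves lightly and stays put down to about 0.3, then its bead rides over a springy lip (about 8 to 12 N pressed down at the pad), snaps to 0 at about 0.15 and stays; released earlier it springs back.
- rim_back_pad (a point): top of the rolled edge of the back rim section, mid-length: the place to press; moves with the section. 20 mm outward of its hinge line, which lies 70 mm up and 40 mm from the box centre. When shut, 73.5 mm above the worktop. The section is 28 mm wide from hinge to outer edge, plus a 6 mm pull tab.
- rim_left (a joint): angle (rad) of the blue rim section on the short side on the left, the box's +y side, 72 mm long: 0 = flat and shut; more = outer edge raised (0.4 to 0.75 at the start). Moves lightly and stays put down to about 0.3, then its bead rides over a springy lip (about 8 to 12 N pressed down at the pad), snaps to 0 at about 0.15 and stays; released earlier it springs back.
- rim_left_pad (a point): top of the rolled edge of the left rim section, mid-length: the place to press; moves with the section. 20 mm outward of its hinge line, which lies 70 mm up and 60 mm from the box centre. When shut, 73.5 mm above the worktop. The section is 28 mm wide from hinge to outer edge, plus a 6 mm pull tab.
- rim_right (a joint): angle (rad) of the blue rim section on the short side on the right, the box's -y side, 72 mm long: 0 = flat and shut; more = outer edge raised (0.4 to 0.75 at the start). Moves lightly and stays put down to about 0.3, then its bead rides over a springy lip (about 8 to 12 N pressed down at the pad), snaps to 0 at about 0.15 and stays; released earlier it springs back.
- rim_right_pad (a point): top of the rolled edge of the right rim section, mid-length: the place to press; moves with the section. 20 mm outward of its hinge line, which lies 70 mm up and 60 mm from the box centre. When shut, 73.5 mm above the worktop. The section is 28 mm wide from hinge to outer edge, plus a 6 mm pull tab.
- mug_cream: cream mug with blue dots and a handle, 92x127x93 mm, a bystander. Origin: centre of its underside.
- salt_shaker: salt shaker with a pale cap, 44 mm across, 109 mm tall, a bystander. Origin: centre of its underside.
- spice_red: spice jar with a red cap, 45 mm across, 106 mm tall, a bystander. Origin: centre of its underside.
- tea_light: single tea light, 38 mm across, 15 mm tall, a bystander. Origin: centre of its underside.
- peg_b: green clothes peg lying flat, 15x72x12 mm, a bystander. Origin: centre of its underside.
- spoon_left: steel spoon lying flat, 188x38x15 mm, a bystander. Origin: centre of its underside.
- tumbler_0: blue tumbler, 72 mm across, 85 mm tall, a bystander. Origin: centre of its underside.
- dip_bowl_2: small blue-grey dip bowl standing upside down, 82 mm across, 34 mm tall, a bystander. Origin: centre of its underside.

How it is judged:
By the outcome, as a careful person would: the job done as asked, in the order asked, and still so for the second after the job is handed in, with the robot touching nothing.
It also fails if it takes over 40 s, if anything falls off the work surface, if the arm or the gripper's body presses on something with over 40 N, if the wrist force passes 120 N, or if a joint passes its speed limit or range.

ROBOT

A 7-joint arm with a two-finger parallel gripper is mounted at the origin on a cart in front of the work surface, level with it; the furniture and walls round the work are solid. World frame = base frame: x ahead of the robot, y to its left, z up, the work surface at z = 0. Lengths are in m, angles in rad, forces in N, time in s.
With the tool pointing down it reaches from about 0.425 to 0.875 m from the base axis. Payload 4.7 kg.
Tool frame: the origin (TCP) lies between the finger pads; the fingertips stand 14 mm ahead of it and the grasp point (between the pads) lies 5 mm behind it; z points along the fingers, y is the line along which they close (so a half turn about z gives the same grasp; the last joint's range is limited). The gripper opens to 87 mm and grips with 3 to 60 N. Pads are 19 mm wide; open, the fingers measure 117 mm over their backs; the gripper's body (75 mm by 190 mm) begins 51 mm behind the grasp point.
Start: joints at [-1.203, 0.321, -0.07, 1.45, 0.023, 1.371, -0.057], TCP at [0.225, 0.61, 0.237] pointing down, gripper open.
Joint ranges: [-2.86, 2.86], [-0.3, 2.09], [-1.38, 1.24], [0.06, 2.45], [-1.56, 4.7], [0.09, 2.05], [-2.69, 2.69]. Speed limits (rad/s): [2.57, 2.57, 3.14, 3.14, 3.14, 3.14, 3.14].

INTERFACE

Orientations are given as a rotation vector (axis times angle).
In Python, from station import * gives the robot as it stands. The module is installed in compiled form; this text tells all that it offers.
- The arm moves only by the tool servo_tool, never from a script. Its arguments are lists of equal length, an entry for each row: "xyz": the shift along the world's x, y, z in mm, a list of three; "rotation": the turn, a rotation vector about the world's x, y, z in degrees, a list of three. A call has 1 to 8 rows; each row is the pose to reach, as a shift and turn from the pose commanded when the call began; what a row does not reach only later rows make up. A row lasts 1/8 s, in which the tool goes at most 62.5 mm and 10.7 degrees, less where a joint would pass 70% of its speed; a pose out of reach is approached as far as the arm can. A call with a gripper value outside its range is refused whole. "gripper" is the finger opening in mm, from 0 to 87, set as the call begins (left out, the last holds). The fingers move at their own pace and stop on an object; the grip force is fixed at half the most. Time passes only in rows, so rows that repeat a pose let the fingers close. It gives the time, the measured TCP pose, the force, the opening and the grip force at its end, in the units of the state.
- observe(): the state, without advancing time (a new reading comes with each control period).
- read_camera(name): name is "scene" or "top" or "wrist"; returns the picture (384x512x3 uint8, red, green, blue); there is no depth.
- camera_model(name): a dict with "K" (3x3 intrinsics, pixels), "R" (3x3) and "t" (3): a world point X has camera coordinates R X + t. Camera axes: x right, y down, z forward; pixel columns grow to the right and rows downward; lengths in m; the calibration is good to about 2 mm. A picture is of the moment at which its call begins: read the wrist's pose just before it. camera_model takes no time and is no camera call; for the wrist camera it gives the pose at the moment of the call.
- sign_off(): hands the job in; it is judged then, once.
Trained networks look in the newest picture that a camera, given by its name, has taken for a name from the list of things; names that differ only in an ending like _2 or _b are one class to them, and where a whole thing is asked for, a point or a joint stands for the part that bears it (a point fixed in the world has none). Each returns a list of dicts, best first, with "confidence" (0 to 1); they miss things now and then, are a little off and sometimes report something else, mostly with a low value. They report only what shows in the picture. A call takes as long as a camera call.
- spot_in(camera, query): "at" ([column, row] in pixels, amid what is visible of it).
The state is a dict: "clock": time; "qpos": joint angles; "qd": joint speeds; "effort": joint torques, N m; "tool_pos": TCP position; "tcp_rot": TCP orientation; "wrist_force": force on the tool from outside, world axes, zero at the start; "torque": the same for the moment, N m; "grip_width": finger opening in m; "grasp_force": force on a finger pad.
Only numpy, scipy, OpenCV 4.12 (cv2) and the standard library are available. Lean on these libraries where they do the work, as an engineer would, in place of code of your own. Each camera call takes 0.05 s, during which the arm holds its last target. There are 200 camera calls.

## Working session

There is one attempt and no reset: what is moved stays moved. The work goes in short steps, Python scripts to look and compute and a tool call to move; the robot and the scene stay as the last step left them, time stands still between calls to the robot, and variables do not carry over. Pictures are saved under pics/ and viewed, at most 10 in all, crops included, and the job is handed in when it is done.

Besides the shell and the picture viewer there is one more tool, called after "Emit:" as a command line: name --argument value ..., lists and objects as JSON in quotes. servo_tool: Moves the arm, as the interface text tells. Its arguments: {"type":"object","properties":{"xyz":{"type":"array"},"rotation":{"type":"array"},"gripper":{"type":"number"}},"required":["xyz","rotation"]}

```bash
mkdir -p pics
python3 - <<'E'
from station import *
import cv2
s=observe(); print({k:s[k] for k in("clock","tool_pos","tcp_rot","wrist_force","grip_width")})
for c in("top","scene"):
    im=read_camera(c); cv2.imwrite(f"pics/{c}0.png",cv2.cvtColor(im,cv2.COLOR_RGB2BGR))
    m=camera_model(c); print(c,m)
    for q in("candle_box","rim_front_pad","rim_back_pad","rim_left_pad","rim_right_pad"):
        print(q,[(r["at"],round(r["confidence"],2)) for r in spot_in(c,q)[:3]])
E
```

```text
{'clock': 0.0, 'tool_pos': array([0.22506786, 0.60922293, 0.23544006]), 'tcp_rot': array([-5.52753004e-01, -3.09234803e+00,  3.02246632e-03]), 'wrist_force': array([-0.25315762, -0.26425354,  0.24443553]), 'grip_width': 0.0870401958768719}
top {'K': array([[426.45433794,   0.        , 252.28026329],
       [  0.        , 426.45433794, 191.91246499],
       [  0.        ,   0.        ,   1.        ]]), 'R': array([[-0.10791106, -0.99414352, -0.0058201 ],
       [-0.97321598,  0.10683118, -0.20356264],
       [ 0.20299225, -0.01630245, -0.97904463]]), 't': array([0.05111198, 0.54647824, 1.29230318])}
candle_box [([240.3, 182.0], 0.94), ([310.1, 193.3], 0.38)]
rim_front_pad [([242.3, 200.3], 0.61)]
rim_back_pad []
rim_left_pad [([219.9, 179.5], 0.5)]
rim_right_pad [([266.3, 182.9], 0.72)]
scene {'K': array([[443.05450607,   0.        , 260.00695276],
       [  0.        , 443.05450607, 196.10714483],
       [  0.        ,   0.        ,   1.        ]]), 'R': array([[ 0.78759724, -0.61588178, -0.01949942],
       [-0.46840519, -0.57784165, -0.66835291],
       [ 0.4003588 ,  0.53552654, -0.74358871]]), 't': array([-0.42557344,  0.32302393,  1.43491701])}
candle_box [([264.5, 201.3], 0.9), ([255.7, 181.5], 0.28)]
rim_front_pad [([252.2, 200.7], 0.68)]
rim_back_pad [([275.3, 188.4], 0.74)]
rim_left_pad [([258.3, 181.0], 0.58)]
rim_right_pad []
```

View pics/top0.png

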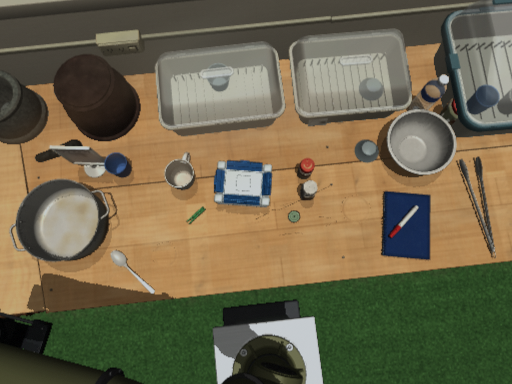

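View pics/scene0.png

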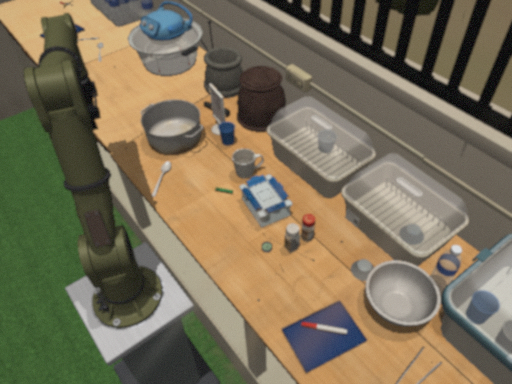

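The top view shows the box at about (243,184) with the mug on its left and the shakers on its right. The scene view shows the box at (265,200). Next I'll locate it roughly, then bring the wrist camera over it.

```bash
cat > h.py <<'E'
import numpy as np, cv2
from station import *
def ray(m,uv,z):
    d=m["R"].T@np.linalg.inv(m["K"])@np.array([*uv,1.]); c=-m["R"].T@m["t"]
    return c+d*(z-c[2])/d[2]
def proj(m,X):
    p=(np.atleast_2d(X)@m["R"].T+m["t"])@m["K"].T
    return p[:,:2]/p[:,2:]
E
python3 - <<'E'
from h import *
m=camera_model("top")
print("box",ray(m,(243,184),.07),ray(m,(244,183),.07))
for n,p in dict(mug=(180,175),salt=(309,190),spice=(306,169)).items(): print(n,ray(m,p,.09))
w=camera_model("wrist"); s=observe(); print("cam",-w["R"].T@w["t"],w["R"],w["K"][0,0],s["tool_pos"])
im=cv2.imread("pics/top0.png"); cv2.imwrite("pics/top0c.png",cv2.resize(im[145:220,200:290],None,fx=8,fy=8,interpolation=cv2.INTER_CUBIC))
E
```

```text
box [0.5743991  0.01798789 0.07      ] [0.57726192 0.01452871 0.07      ]
mug [0.61977866 0.20977934 0.09      ]
salt [ 0.52873159 -0.18236713  0.09      ]
spice [ 0.59602599 -0.18210047  0.09      ]
cam [0.15292127 0.63618249 0.3850791 ] [[ 3.46450843e-01  9.38068024e-01 -4.41834772e-04]
 [ 9.00276431e-01 -3.32361091e-01  2.81137784e-01]
 [ 2.63579517e-01 -9.77981955e-02 -9.59667313e-01]] 265.16997037646735 [0.22522801 0.60975643 0.23660598]
```

View pics/top0c.png

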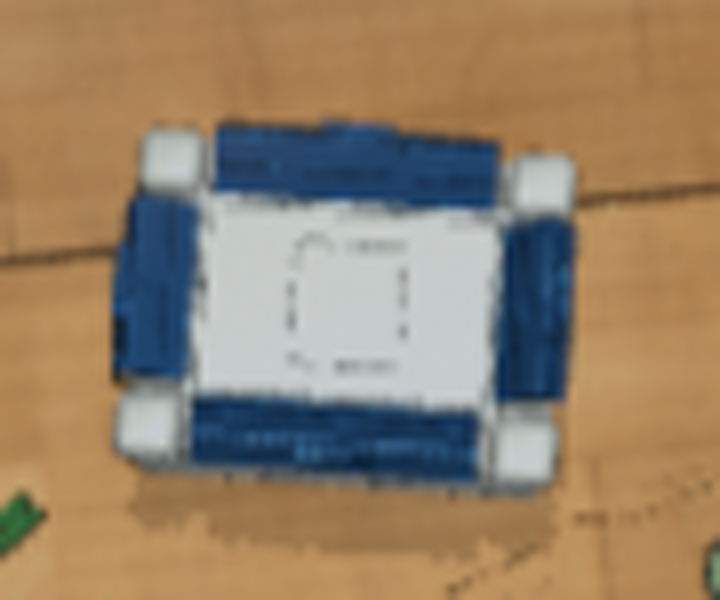

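The crop shows the box only slightly turned. Its frosted corner patches are centred at about (174,160), (545,184), (148,423) and (526,450), with four raised blue rims between them.

Run:
```python
from h import *
m=camera_model("top")
P=np.array([ray(m,((u+.5)/8-.5+200,(v+.5)/8-.5+145),.073) for u,v in((174,160),(545,184),(148,423),(526,450))])
print(P); c=P.mean(0); print("c",c)
ey=(P[0]-P[1]+P[2]-P[3])[:2]; ex=(P[0]+P[1]-P[2]-P[3])[:2]
yy=np.arctan2(-ey[0],ey[1]); yx=np.arctan2(ex[1],ex[0]); print(np.degrees([yy,yx]),np.linalg.norm(ex)/2,np.linalg.norm(ey)/2)
```

```text
[[ 0.64397884  0.07971284  0.073     ]
 [ 0.61815569 -0.06507873  0.073     ]
 [ 0.53950107  0.09966648  0.073     ]
 [ 0.51283381 -0.04543137  0.073     ]]
c [0.57861735 0.0172173  0.073     ]
[-10.26336923 -10.68917559] 0.10675220827926056 0.14730166185392843
```

Emit:
servo_tool --xyz '[[30,-55,0],[60,-110,0],[90,-165,0],[120,-220,0],[150,-275,0],[180,-330,0],[210,-385,0],[240,-440,0]]' --rotation '[[0,0,5],[0,0,10],[0,0,10],[0,0,10],[0,0,10],[0,0,10],[0,0,10],[0,0,10]]' --gripper 0

```text
clock: 1.6
tool_pos: [0.4654, 0.169, 0.2371]
tcp_rot: [0.281, 3.128, 0.002]
wrist_force: [1.7, 0.7, -0.1]
grip_width: 0.0144
grasp_force: 0.0
```

Emit:
servo_tool --xyz '[[25,-55,0],[40,-100,0],[55,-141,0],[55,-141,0],[55,-141,0]]' --rotation '[[0,0,0],[0,0,0],[0,0,0],[0,0,0],[0,0,0]]'

```text
clock: 2.22
tool_pos: [0.5195, 0.0307, 0.2366]
tcp_rot: [-0.28, -3.129, -0.001]
wrist_force: [0.3, 0.1, -0.1]
grip_width: 0.0006
grasp_force: 0.0
```

Run:
```python
from h import *
s=observe(); print({k:s[k] for k in("clock","tool_pos","tcp_rot","wrist_force","grip_width")})
m=camera_model("wrist"); im=cv2.cvtColor(read_camera("wrist"),cv2.COLOR_RGB2BGR)
c=np.array([.5786,.0172,0]); a=np.radians(-10.5); R=np.array([[np.cos(a),-np.sin(a),0],[np.sin(a),np.cos(a),0],[0,0,1]])
X=np.array([(x,y,.073) for x in(-.0675,.0675) for y in(-.0875,.0875)]+[(x,y,.07) for x in(-.04,.04) for y in(-.06,.06)])@R.T+c
p=proj(m,X); print(p.round())
im=cv2.resize(im,None,fx=1.5,fy=1.5)
for q in p: cv2.circle(im,tuple(int(v) for v in q*1.5),3,(0,0,255),1)
cv2.imwrite("pics/w1.png",im)
```

```text
{'clock': 2.225, 'tool_pos': array([0.51946092, 0.03067307, 0.23658869]), 'tcp_rot': array([-2.80366610e-01, -3.12884128e+00, -1.37035946e-03]), 'wrist_force': array([ 0.3120367 ,  0.07575398, -0.05559969]), 'grip_width': 0.0006243183479508888}
[[179. 175.]
 [324. 176.]
 [186. 273.]
 [316. 274.]
 [203. 196.]
 [300. 197.]
 [206. 254.]
 [296. 254.]]
```

View pics/w1.png

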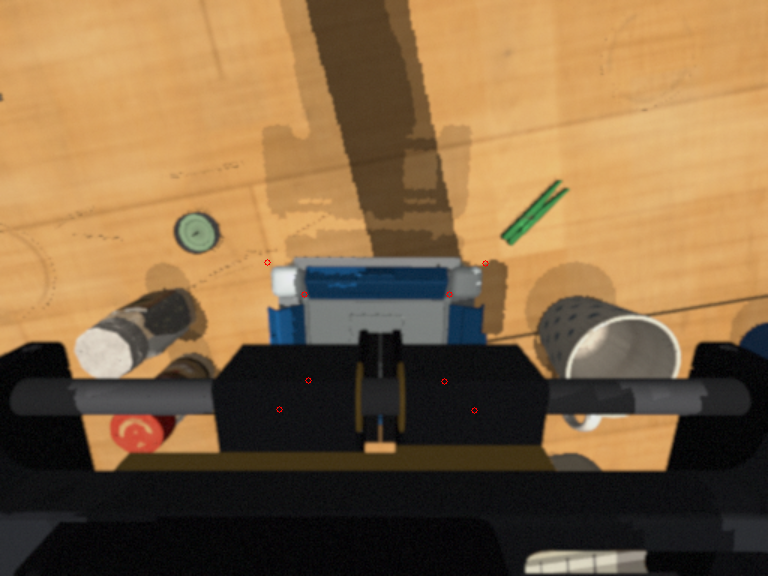

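The predicted hinge corners land on the frosted panel corners at about (304,295) and (449,294), so the pose is good to 1–2 mm. Pressing the front section.

Emit:
servo_tool --xyz '[[0,-1,-55],[0,-1,-105],[0,-1,-120],[0,-1,-130],[0,-1,-137],[0,-1,-143],[0,-1,-147],[0,-1,-149]]' --rotation '[[0,0,0],[0,0,0],[0,0,0],[0,0,0],[0,0,0],[0,0,0],[0,0,0],[0,0,0]]'

```text
clock: 3.28
tool_pos: [0.52, 0.0292, 0.0885]
tcp_rot: [0.281, 3.128, 0.002]
wrist_force: [0.2, -0.3, 0.2]
grip_width: 0.0005
grasp_force: 0.0
```

Emit:
servo_tool --xyz '[[0,0,-1],[0,0,-2],[0,0,-3],[0,0,-3]]' --rotation '[[0,0,0],[0,0,0],[0,0,0],[0,0,0]]'

```text
clock: 3.78
tool_pos: [0.5203, 0.029, 0.0876]
tcp_rot: [0.281, 3.128, 0.003]
wrist_force: [-7.3, -0.6, 20.0]
grip_width: 0.0006
grasp_force: 9.8
```

Tip height is at the shut level with 20 N of reaction, so the front is shut. Now the back.

Emit:
servo_tool --xyz '[[0,0,55],[55,-10,65],[110,-21,65],[119,-23,60],[119,-23,60],[119,-23,32],[119,-23,22],[119,-23,15]]' --rotation '[[0,0,0],[0,0,0],[0,0,0],[0,0,0],[0,0,0],[0,0,0],[0,0,0],[0,0,0]]'

```text
clock: 4.78
tool_pos: [0.6379, 0.0062, 0.0996]
tcp_rot: [-0.281, -3.129, -0.001]
wrist_force: [-0.4, 0.6, 0.9]
grip_width: 0.0004
grasp_force: 0.2
```

Emit:
servo_tool --xyz '[[0,0,-5],[0,0,-9],[0,0,-12],[0,0,-13],[0,0,-14],[0,0,-15],[0,0,-15]]' --rotation '[[0,0,0],[0,0,0],[0,0,0],[0,0,0],[0,0,0],[0,0,0],[0,0,0]]'

```text
clock: 5.65
tool_pos: [0.6399, 0.0057, 0.0878]
tcp_rot: [0.281, 3.126, 0.002]
wrist_force: [-2.9, 0.3, 14.5]
grip_width: 0.0005
grasp_force: 7.0
```

Emit:
servo_tool --xyz '[[0,0,55],[-25,50,65],[-45,89,65],[-45,89,60],[-45,89,60],[-45,89,32],[-45,89,22],[-45,89,15]]' --rotation '[[0,0,0],[0,0,0],[0,0,0],[0,0,0],[0,0,0],[0,0,0],[0,0,0],[0,0,0]]'

```text
clock: 6.65
tool_pos: [0.5938, 0.0935, 0.0991]
tcp_rot: [-0.284, -3.128, 0.001]
wrist_force: [-0.1, 0.4, 0.1]
grip_width: 0.0005
grasp_force: 0.0
```

Emit:
servo_tool --xyz '[[0,0,-5],[0,0,-9],[0,0,-12],[0,0,-13],[0,0,-14],[0,0,-15],[0,0,-15]]' --rotation '[[0,0,0],[0,0,0],[0,0,0],[0,0,0],[0,0,0],[0,0,0],[0,0,0]]'

```text
clock: 7.52
tool_pos: [0.5944, 0.0955, 0.0877]
tcp_rot: [0.281, 3.128, 0.003]
wrist_force: [-5.8, 0.4, 17.0]
grip_width: 0.0002
grasp_force: 7.9
```

Left is shut. Now the right, whose pad is at about (0.565,-0.061): a shift of (-29,-157).

Emit:
servo_tool --xyz '[[0,0,55],[-10,-55,65],[-20,-110,65],[-29,-157,65],[-29,-157,60],[-29,-157,50],[-29,-157,30],[-29,-157,20]]' --rotation '[[0,0,0],[0,0,0],[0,0,0],[0,0,0],[0,0,0],[0,0,0],[0,0,0],[0,0,0]]'

```text
clock: 8.52
tool_pos: [0.5639, -0.0625, 0.1034]
tcp_rot: [-0.277, -3.127, 0.005]
wrist_force: [-3.8, -8.1, 7.0]
grip_width: 0.0002
grasp_force: 4.9
```

Emit:
servo_tool --xyz '[[0,0,-6],[0,0,-11],[0,0,-15],[0,0,-17],[0,0,-18],[0,0,-19],[0,0,-20],[0,0,-20]]' --rotation '[[0,0,0],[0,0,0],[0,0,0],[0,0,0],[0,0,0],[0,0,0],[0,0,0],[0,0,0]]'

```text
clock: 9.52
tool_pos: [0.5652, -0.0616, 0.0876]
tcp_rot: [0.28, 3.129, 0.003]
wrist_force: [-8.0, -1.2, 20.7]
grip_width: 0.0001
grasp_force: 10.6
```

Emit:
servo_tool --xyz '[[0,0,60],[0,0,120],[0,50,180],[-40,110,200],[-80,170,200],[-120,230,200],[-120,290,200],[-120,290,200]]' --rotation '[[0,0,0],[0,0,0],[0,0,0],[0,0,0],[0,0,0],[0,0,0],[0,0,0],[0,0,0]]'

```text
clock: 10.52
tool_pos: [0.4422, 0.2327, 0.2846]
tcp_rot: [-0.271, -3.129, -0.003]
wrist_force: [0.5, -0.9, -0.3]
grip_width: 0.0008
grasp_force: 0.0
```

Run:
```python
from h import *
s=observe(); print({k:s[k] for k in("clock","tool_pos","wrist_force")})
out=[]
for n,(y0,y1,x0,x1) in dict(top=(145,220,200,290),scene=(160,235,220,310)).items():
    im=cv2.cvtColor(read_camera(n),cv2.COLOR_RGB2BGR); out.append(cv2.resize(im[y0:y1,x0:x1],(396,330),interpolation=cv2.INTER_CUBIC))
cv2.imwrite("pics/end.png",np.hstack(out))
```

```text
{'clock': 10.525, 'tool_pos': array([0.44224697, 0.23265684, 0.28455763]), 'wrist_force': array([ 0.5267996 , -0.90825764, -0.25400165])}
```

View pics/end.png

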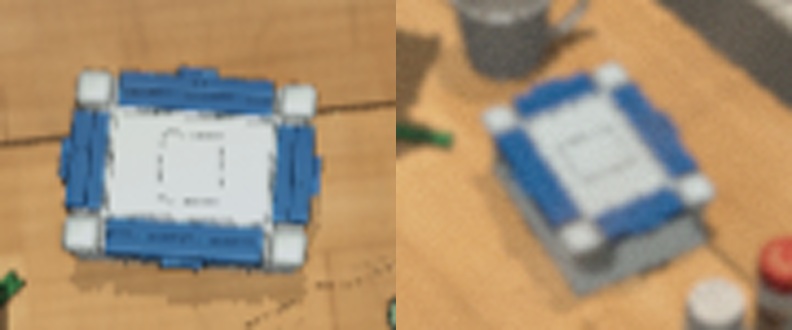

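Both views show all four sections flat and evenly shaded, with their tabs sticking out level. The top-left corner is at (95,88), where it was before, so the box has not moved.

```bash
python3 -c "from station import *; print(sign_off())"
```

```text
the job is handed in; nothing more can be done
None
```

All four rim sections are pressed shut and lie flat in the final pictures, the box and its neighbours stayed where they were, and the job was handed in at about 10.6 s.

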